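Put the bench plier set right

TASK

The rimmed steel tray is a bench plier set and must hold one each of flat-nose, round-nose, snipe-nose and side cutters, but one of its four is a tool that does not belong. Put that one away in an empty cradle of the stock board, and lay the missing pliers from the stock in its place in the tray, each lying flat and fully down in its cradle with the jaws pointing the same way as the others. Lay the pliers down without dropping them, and leave the other things on the bench where they are.

Things in the scene. Friction and masses are not known exactly. Their poses are not given: they have to be found in the camera images.
- flat_nose: Flat-nose pliers: jaws 17 mm wide all the way, parallel sides and a square end 68 mm ahead of the pivot. Origin on the underside below the pivot; x points to the jaws, z up as it lies flat. All seven pliers are rigid, closed, about 0.13 kg, steel with black handles, and are alike but for the jaws: flat-sided neck 22 mm wide, 11 mm high, from 12 mm behind to 28 mm ahead of the pivot. Grip it from above at the pivot.
- round_nose: Round-nose pliers: two separate tapering round prongs with a gap between them, ending 70 mm ahead of the pivot. Origin on the underside below the pivot; x points to the jaws, z up as it lies flat. All seven: two 11 mm thick handles run back to 112 mm behind the pivot, spread to 53 mm overall, 31 mm apart inside, at 60 mm behind it.
- snipe_nose: Snipe-nose pliers: long slim jaws that taper to an 8 mm wide tip 84 mm ahead of the pivot. Origin on the underside below the pivot; x points to the jaws, z up as it lies flat.
- side_cutters: Side cutters: short wedge of a head that narrows from 26 mm to 13 mm, ending 53 mm ahead of the pivot, with dark cutting edges. Origin on the underside below the pivot; x points to the jaws, z up as it lies flat. All seven lie in cradles at the start, jaws away from the robot.
- nippers: End nippers: T-shaped head up to 36 mm wide, an opening in its middle and a blunt cross-edge 55 mm ahead of the pivot; not part of the set. Origin on the underside below the pivot; x points to the jaws, z up as it lies flat.
- nylon_jaw: Nylon-jaw pliers: two thick white nylon blocks, together 27 mm wide, 36 mm long and 12 mm high, ending 75 mm ahead of the pivot; not part of the set. Origin on the underside below the pivot; x points to the jaws, z up as it lies flat.
- strap_punch: Revolving strap punch: a round wheel 25 mm across with little punch tubes around it on one jaw and an anvil on the other, ending 73 mm ahead of the pivot; not part of the set. Origin on the underside below the pivot; x points to the jaws, z up as it lies flat.
- kit_tray: The set's tray: fixed, grey steel, raised rim 18 mm high and a carrying handle at each end, 212 x 288 mm, with four wooden cradles side by side along y, 68 mm apart. Origin on the bench below the middle of the row, under the pivots; x points along the lanes towards the jaws, away from the robot.
- stock_board: The stock: fixed flat wooden board without a rim, 212 x 276 mm, 4 mm thick, with four identical cradles 68 mm apart; three hold pliers and one is empty. Stands beside the tray, either side of it and parallel to it. Origin and axes as for kit_tray.
- kit_lane1: Wooden cradle, fixed, one of four in the tray (all eight cradles are alike, numbered in no order). Holds one pair of pliers flat along its x axis, jaws to +x. Origin on its underside (4 mm above the bench) right below where the pivot belongs; the pliers' underside rests 20 mm above this origin.
- kit_lane2: Cradle of the tray, like kit_lane1. A 16 mm wide bar at x = -62 mm carries the handles, with a tongue 23 mm wide and 10 mm high standing between them; a 10 mm wide bar at x = +23.5 mm carries the neck between two cheeks 28 mm apart and 10 mm high. About 3 mm play to each side.
- kit_lane3: Cradle of the tray, like kit_lane1. Between its two bars it is open down to the 4 mm floor (a thin strip in the middle), so fingers pass beside the neck. Necks of neighbouring pliers leave 46 mm free between them: open the fingers only part way, 45 mm or so.
- kit_lane4: Cradle like kit_lane1, one of four on the tray.
- stock_lane1: Cradle like kit_lane1, one of four on the stock board.
- stock_lane2: Cradle like kit_lane1, one of four on the stock board.
- stock_lane3: Cradle like kit_lane1, one of four on the stock board.
- stock_lane4: Cradle like kit_lane1, one of four on the stock board.
- screwdriver: Bystander: screwdriver 140 mm, between tray and board.
- loupe: Bystander: black eye loupe 38 mm across, 30 mm high, beyond the tray.
- watch: Bystander: wristwatch with metal bracelet, about 145 mm long, farther back.
- tin: Bystander: open steel tin 90 x 70 x 35 mm, at the left.
- tweezers: Bystander: tweezers 126 mm, beyond the stock board.
- oil_jar: Bystander: small jar 44 mm across, 50 mm high, at the right.

How it is judged:
At the end, for the whole second after the job is handed in: All four set pliers rest in cradles of the tray, the three others in cradles of the stock board: pivot within 12 mm of the cradle's origin, underside no more than 3.5 mm above the seat, flat within 0.08 rad, along the lane within 0.12 rad (jaws as the others), at rest ((horizontal distance between flat_nose and kit_lane1 below 0.012 m or horizontal distance between flat_nose and kit_lane2 below 0.012 m or horizontal distance between flat_nose and kit_lane3 below 0.012 m or horizontal distance between flat_nose and kit_lane4 below 0.012 m) and z of each of flat_nose, round_nose, snipe_nose, side_cutters in the frame of kit_tray below 0.0275 m and angle between each of flat_nose, round_nose, snipe_nose, side_cutters, nippers, nylon_jaw, strap_punch's own z axis and vertical below 0.08 rad and angle between the x axis of each of flat_nose, round_nose, snipe_nose, side_cutters and the x axis of kit_tray, either way round below 0.12 rad and linear speed of each of flat_nose, round_nose, snipe_nose, side_cutters, nippers, nylon_jaw, strap_punch below 0.02 m/s and (horizontal distance between round_nose and kit_lane1 below 0.012 m or horizontal distance between round_nose and kit_lane2 below 0.012 m or horizontal distance between round_nose and kit_lane3 below 0.012 m or horizontal distance between round_nose and kit_lane4 below 0.012 m) and (horizontal distance between snipe_nose and kit_lane1 below 0.012 m or horizontal distance between snipe_nose and kit_lane2 below 0.012 m or horizontal distance between snipe_nose and kit_lane3 below 0.012 m or horizontal distance between snipe_nose and kit_lane4 below 0.012 m) and (horizontal distance between side_cutters and kit_lane1 below 0.012 m or horizontal distance between side_cutters and kit_lane2 below 0.012 m or horizontal distance between side_cutters and kit_lane3 below 0.012 m or horizontal distance between side_cutters and kit_lane4 below 0.012 m) and (horizontal distance between nippers and stock_lane1 below 0.012 m or horizontal distance between nippers and stock_lane2 below 0.012 m or horizontal distance between nippers and stock_lane3 below 0.012 m or horizontal distance between nippers and stock_lane4 below 0.012 m) and z of each of nippers, nylon_jaw, strap_punch in the frame of stock_board below 0.0275 m and angle between the x axis of each of nippers, nylon_jaw, strap_punch and the x axis of stock_board, either way round below 0.12 rad and (horizontal distance between nylon_jaw and stock_lane1 below 0.012 m or horizontal distance between nylon_jaw and stock_lane2 below 0.012 m or horizontal distance between nylon_jaw and stock_lane3 below 0.012 m or horizontal distance between nylon_jaw and stock_lane4 below 0.012 m) and (horizontal distance between strap_punch and stock_lane1 below 0.012 m or horizontal distance between strap_punch and stock_lane2 below 0.012 m or horizontal distance between strap_punch and stock_lane3 below 0.012 m or horizontal distance between strap_punch and stock_lane4 below 0.012 m)); the robot touches nothing.
It fails at once if a pair of pliers is dropped or thrown (moves faster than 0.6 m/s, a fall of about 2 cm, out of the fingers) ((linear speed of flat_nose above 0.6 m/s and contact force between the fingers and flat_nose below 0.01 N) or (linear speed of round_nose above 0.6 m/s and contact force between the fingers and round_nose below 0.01 N) or (linear speed of snipe_nose above 0.6 m/s and contact force between the fingers and snipe_nose below 0.01 N) or (linear speed of side_cutters above 0.6 m/s and contact force between the fingers and side_cutters below 0.01 N) or (linear speed of nippers above 0.6 m/s and contact force between the fingers and nippers below 0.01 N) or (linear speed of nylon_jaw above 0.6 m/s and contact force between the fingers and nylon_jaw below 0.01 N) or (linear speed of strap_punch above 0.6 m/s and contact force between the fingers and strap_punch below 0.01 N)).
It fails at once if a bystander (screwdriver, loupe, watch, tin, tweezers, jar) is moved by more than 30 mm (distance of any of screwdriver, loupe, watch, tin, tweezers, oil_jar from where it was at the start of the episode above 0.03 m).
It also fails if it takes over 54 s, if anything falls off the work surface, if the arm or the gripper's body presses on something with over 40 N, if the wrist force passes 120 N, or if a joint passes its speed limit or range.

ROBOT

A 6-joint arm with a two-finger parallel gripper is mounted at the origin on the work surface. World frame = base frame: x ahead of the robot, y to its left, z up, the work surface at z = 0. Lengths are in m, angles in rad, forces in N, time in s.
With the tool pointing down it reaches from about 0.35 to 0.775 m from the base axis. Payload 7.3 kg.
Tool frame: the origin (TCP) lies midway between the tips of the shut fingers; the grasp point (between the pads) lies 19 mm behind it (robot.grip_depth is the z of the grasp point in the tool frame, in m); z points along the fingers, y is the line along which they close (so a half turn about z gives the same grasp; the last joint's range is limited). The gripper opens to 92 mm and grips with 3 to 60 N. Pads are 19 mm wide; open, the fingers measure 130 mm over their backs; the gripper's body (75 mm by 190 mm) begins 47 mm behind the grasp point.
Start: joints at [1.199, 0.342, 1.524, -0, 1.275, -0.146], TCP at [0.118, 0.512, 0.227] pointing down, gripper open.
Joint ranges: [-2.53, 2.53], [-0.77, 2.02], [0.04, 2.7], [-1, 4.14], [0.28, 2.66], [-3.11, 3.11]. Speed limits (rad/s): [2.57, 2.57, 3.14, 3.14, 3.14, 3.14].

INTERFACE

Orientations are given as [roll, pitch, yaw] about the fixed x, y, z axes, in that order (R = Rz(yaw) Ry(pitch) Rx(roll)).
In Python, from cell import robot, viewer gives the robot as it stands.
- The arm moves only by the tool step_arm, never from a script. Its argument "increments" is a list of rows, each an object with "delta_pos": the shift along the tool's x, y, z in cm, a list of three; "dr": the turn, a rotation vector about the tool's x, y, z in degrees, a list of three; "fingers": the closure, from -1 (fully open) to 1 (shut), so that 0 is half open. In form: [{"delta_pos": [tx, ty, tz], "dr": [wx, wy, wz], "fingers": fingers}, ...]. A call has exactly 5 rows; each row is the pose to reach, as a shift and turn from the pose commanded when the call began, along the tool's axes at that moment; what a row does not reach only later rows make up. A row lasts 1/8 s, in which the tool goes at most 62.5 mm and 10.7 degrees, less where a joint would pass 70% of its speed; a pose out of reach is approached as far as the arm can. A call with a gripper value outside its range is refused whole. The fingers move at their own pace and stop on an object; "newtons" is the grip in N (left out, the last holds). Time passes only in rows, so rows that repeat a pose let the fingers close, or fill a call up. It gives the time, the measured TCP pose, the force, the opening and the grip force at its end, in the units of the state.
- robot.observe(): the state, without advancing time (a new reading comes with each control period).
- viewer.read_camera(name): name is "side" or "top" or "wrist"; returns the picture (400x640x3 uint8, red, green, blue); there is no depth.
- viewer.camera_params(name): a dict with "K" (3x3 intrinsics, pixels), "k1" (the pictures are not rectified: a ray, as slopes to the right and down, at radius r is drawn at 1 + k1 r^2 times it, then the intrinsics apply), "T" (4x4, takes a point from camera to world coordinates). Camera axes: x right, y down, z forward; pixel columns grow to the right and rows downward; lengths in m; the calibration is good to about 2 mm. A picture is of the moment at which its call begins: read the wrist's pose just before it. camera_params takes no time and is no camera call; for the wrist camera it gives the pose at the moment of the call.
- robot.hand_in(): hands the job in; it is judged then, once.
The state is a dict: "time": time; "qpos": joint angles; "qvel": joint speeds; "joint_efforts": joint torques, N m; "tool_pos": TCP position; "tool_rot": TCP orientation; "contact_force": force on the tool from outside, world axes, zero at the start; "torque": the same for the moment, N m; "opening": finger opening in m; "grip_force": force on a finger pad.
Only numpy, scipy, OpenCV 4.12 (cv2) and the standard library are available. Lean on these libraries where they do the work, as an engineer would, in place of code of your own. Each camera call takes 0.05 s, during which the arm holds its last target. There are 200 camera calls.

## Working session

There is one attempt and no reset: what is moved stays moved. The work goes in short steps, Python scripts to look and compute and a tool call to move; the robot and the scene stay as the last step left them, time stands still between calls to the robot, and variables do not carry over. Pictures are saved under pics/ and viewed, at most 14 in all, crops included, and the job is handed in when it is done.

Besides the shell and the picture viewer there is one more tool, called after "Emit:" as name([rows], argument=value, ...), one row to a line, values as JSON. step_arm: Moves the arm, as the interface text tells. Its arguments: {"type":"object","properties":{"increments":{"type":"array"},"newtons":{"type":"number"}},"required":["increments"]}

```bash
mkdir -p pics
cat > h.py <<'E'
import numpy as np, cv2
from cell import robot, viewer
from scipy.spatial.transform import Rotation as R
def snap(n,f):
    p=viewer.camera_params(n); im=viewer.read_camera(n)
    cv2.imwrite(f,im[:,:,::-1]); return p,im
def ray(p,u,v):
    K=np.array(p['K']); d=np.array([(u-K[0,2])/K[0,0],(v-K[1,2])/K[1,1]]); s=d.copy()
    for _ in range(30): s=d/(1+p['k1']*(s@s))
    T=np.array(p['T']); return T[:3,3],T[:3,:3]@np.array([s[0],s[1],1])
def at(p,u,v,z):
    o,d=ray(p,u,v); return o+d*(z-o[2])/d[2]
def proj(p,X):
    T=np.array(p['T']); K=np.array(p['K']); c=T[:3,:3].T@(np.array(X)-T[:3,3]); s=c[:2]/c[2]; s=s*(1+p['k1']*(s@s)); return K[0,0]*s[0]+K[0,2],K[1,1]*s[1]+K[1,2]
E
python3 - <<'E'
from h import *
for n in ['top','side']:
    p,_=snap(n,f'pics/{n}0.png'); print(n,p)
print(robot.observe())
E
```

```text
top {'K': array([[367.51925633,   0.        , 318.16527466],
       [  0.        , 367.51925633, 199.47934438],
       [  0.        ,   0.        ,   1.        ]]), 'k1': -0.0469024812906473, 'T': array([[-0.0274513 , -0.99229528,  0.12081602,  0.48788304],
       [-0.99953108,  0.02888784,  0.01015461, -0.00349708],
       [-0.01356649, -0.12048061, -0.99262298,  0.97500519],
       [ 0.        ,  0.        ,  0.        ,  1.        ]])}
side {'K': array([[410.51155109,   0.        , 320.93799017],
       [  0.        , 410.51155109, 190.20150476],
       [  0.        ,   0.        ,   1.        ]]), 'k1': 0.02425471605174584, 'T': array([[ 0.99693789, -0.05821905,  0.05220525,  0.56905591],
       [-0.0760424 , -0.56612399,  0.8208052 , -0.82573977],
       [-0.01823185, -0.82226162, -0.56881757,  0.59720228],
       [ 0.        ,  0.        ,  0.        ,  1.        ]])}
{'time': 0.1, 'qpos': array([ 1.19897634e+00,  3.42632252e-01,  1.52491965e+00,  6.99059439e-06,
        1.27541014e+00, -1.46036798e-01]), 'qvel': array([ 0.00180982, -0.00216222, -0.00401108,  0.00031744,  0.00022408,
       -0.00050366]), 'joint_efforts': array([ 2.16219378e-03, -4.32011318e+01, -2.44696623e+01,  7.21578137e-02,
        5.26142085e-02, -3.24931693e-05]), 'tool_pos': array([0.11739242, 0.51133193, 0.2261259 ]), 'tool_rot': array([-3.14023881e+00, -2.05885084e-04,  2.91580729e+00]), 'contact_force': array([0.03236724, 0.48895442, 0.35548362]), 'torque': array([ 0.01704414,  0.00863262, -0.00086063]), 'grip_force': 0.0, 'opening': 0.09192982711003898}
```

View pics/top0.png

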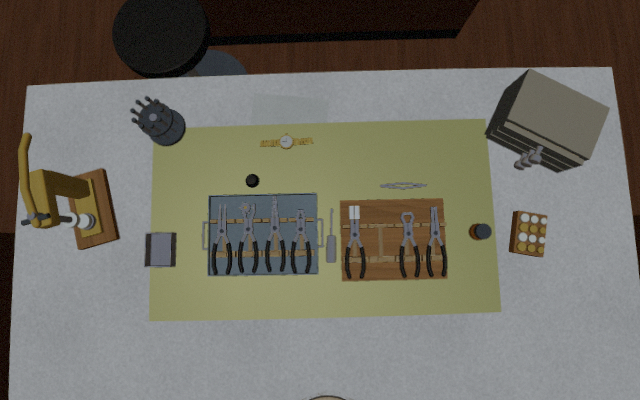

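Run:
```python
from h import *
im=cv2.imread('pics/top0.png')[185:285,200:455]
cv2.imwrite('pics/c0.png',cv2.resize(cv2.convertScaleAbs(im,alpha=1.5),None,fx=3.1,fy=3.1,interpolation=cv2.INTER_CUBIC))
```

```text
(no output)
```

View pics/c0.png

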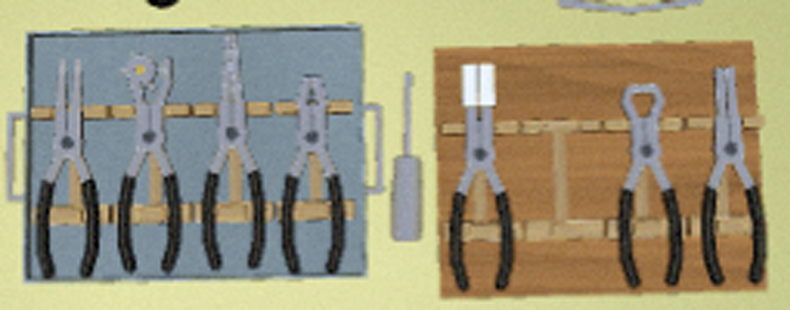

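View pics/side0.png

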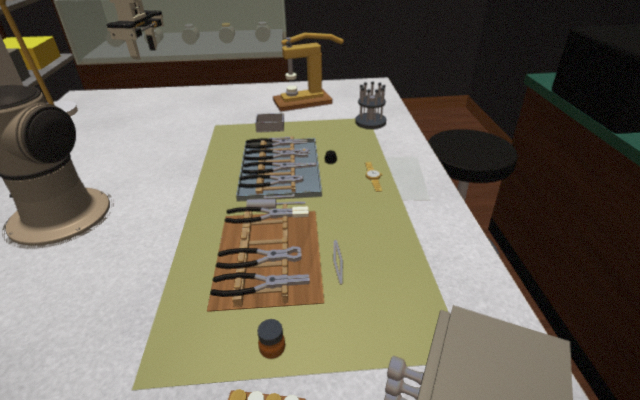

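Run:
```python
from h import *
p=viewer.camera_params('top')
f=lambda u,v,z:at(p,u/3.1+200-.34,v/3.1+185-.34,z)[:2].round(4)
for n,u,v in [('round',67,142),('punch',148,136),('snipe',231,133),('side',312,143),('nylon',480,153),('nip',646,148),('flat',730,148)]: print(n,f(u,v,.036))
print('tray corners',[f(*c,.018) for c in[(28,33),(360,26),(367,276),(25,280)]])
print('board corners',[f(*c,.004) for c in[(434,48),(753,41),(767,290),(441,298)]])
print('empty bars',f(560,127,.024),f(552,230,.024))
```

```text
round [0.5293 0.2569]
punch [0.5325 0.1894]
snipe [0.5331 0.1205]
side [0.5231 0.0539]
nylon [ 0.511  -0.0839]
nip [ 0.5111 -0.2203]
flat [ 0.509  -0.2896]
tray corners [array([0.6239, 0.2959]), array([0.6216, 0.0121]), array([0.4127, 0.0119]), array([0.4161, 0.2972])]
board corners [array([ 0.6026, -0.0507]), array([ 0.6007, -0.3251]), array([ 0.39  , -0.3233]), array([ 0.3917, -0.0494])]
empty bars [ 0.531  -0.1523] [ 0.4463 -0.1418]
```

```bash
cat >> h.py <<'E'
def to(x,y,z,yaw=np.pi-.008,s=None):
    s=s or robot.observe(); Rt=R.from_euler('xyz',s['tool_rot'])
    d=Rt.inv().apply(np.array([x,y,z])-s['tool_pos'])*100
    r=(Rt.inv()*R.from_euler('xyz',[np.pi,0,yaw])).as_rotvec(degrees=True)
    print('pos',s['tool_pos'].round(4),'rot',s['tool_rot'].round(4),'t',round(s['time'],2)); print('delta cm',d.round(2),'dr',r.round(2))
E
python3 - <<'E'
from h import *
s=robot.observe(); T=np.eye(4); T[:3,:3]=R.from_euler('xyz',s['tool_rot']).as_matrix(); T[:3,3]=s['tool_pos']
p=viewer.camera_params('wrist'); print((np.linalg.inv(T)@p['T']).round(3),p['K'],p['k1'])
to(.53,.19,.25)
E
```

```text
[[ 0.001 -0.958 -0.286  0.077]
 [ 1.     0.     0.001  0.001]
 [-0.001 -0.286  0.958 -0.158]
 [ 0.     0.     0.     1.   ]] [[319.91431399   0.         319.04500478]
 [  0.         319.91431399 195.02249222]
 [  0.           0.           1.        ]] -0.03593851224529078
pos [0.1174 0.5113 0.2261] rot [-3.1402e+00 -2.0000e-04  2.9158e+00] t 0.1
delta cm [-47.41 -22.08  -2.37] dr [ -0.08  -0.02 -12.48]
```

Emit:
step_arm([
  {"delta_pos": [-10, -5, -2], "dr": [0, 0, -3], "fingers": 0},
  {"delta_pos": [-15, -8, -2.4], "dr": [0, 0, -6], "fingers": 0},
  {"delta_pos": [-20, -10, -2.4], "dr": [0, 0, -9], "fingers": 0},
  {"delta_pos": [-25, -12.5, -2.4], "dr": [0, 0, -12.5], "fingers": 0},
  {"delta_pos": [-30, -15, -2.4], "dr": [0, 0, -12.5], "fingers": 0},
])

```text
time: 0.72
tool_pos: [0.3586, 0.3124, 0.2505]
tool_rot: [3.141, 0.0, 3.135]
contact_force: [0.6, 0.7, 0.3]
opening: 0.048
grip_force: 0.0
```

Run:
```python
from h import *
to(.50,.19,.25)
```

```text
pos [0.3586 0.3124 0.2505] rot [3.1413 0.     3.1347] t 0.72
delta cm [-14.23 -12.14   0.05] dr [0.01 0.   0.06]
```

Emit:
step_arm([
  {"delta_pos": [-4, -3.5, 0], "dr": [0, 0, 0], "fingers": 0},
  {"delta_pos": [-8, -7, 0], "dr": [0, 0, 0], "fingers": 0},
  {"delta_pos": [-12.4, -10.8, 0], "dr": [0, 0, 0], "fingers": 0},
  {"delta_pos": [-12.4, -10.8, 0], "dr": [0, 0, 0], "fingers": 0},
  {"delta_pos": [-12.4, -10.8, 0], "dr": [0, 0, 0], "fingers": 0},
])

```text
time: 1.35
tool_pos: [0.4799, 0.205, 0.25]
tool_rot: [3.141, -0.002, 3.133]
contact_force: [-0.3, 1.0, -0.8]
opening: 0.0462
grip_force: 0.0
```

Run:
```python
from h import *
snap('wrist','pics/w1.png'); to(.53,.19,.25); print(robot.observe()['qvel'])
```

```text
pos [0.4796 0.2055 0.2503] rot [ 3.1414e+00 -1.1000e-03  3.1346e+00] t 1.4
delta cm [-5.05 -1.52  0.02] dr [ 0.01 -0.06  0.06]
[ 1.59644601e-02 -9.65596814e-03  1.00700342e-03 -2.78449742e-03
  6.15271411e-05 -1.80971550e-03]
```

View pics/w1.png

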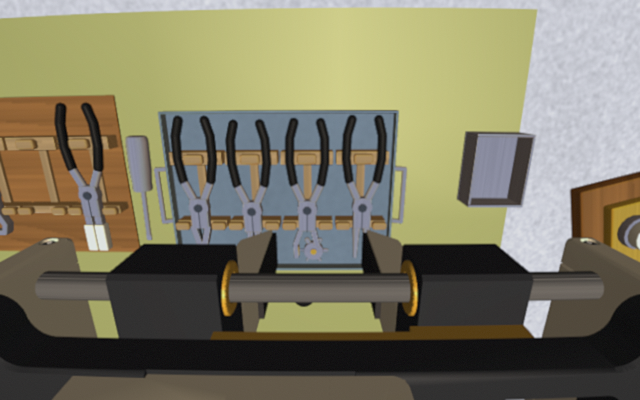

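Run:
```python
from h import *
p=viewer.camera_params('wrist'); im=cv2.imread('pics/w1.png')
def fr(x0,y0,yaw,a,b,z): c,s=np.cos(yaw),np.sin(yaw); return [x0+c*a-s*b,y0+s*a+c*b,z]
S=4; u0,v0=160,105; o=cv2.resize(im[v0:v0+140,u0:u0+250][:, :200],None,fx=S,fy=S,interpolation=cv2.INTER_CUBIC)
u0=200;o=cv2.resize(im[v0:v0+145,u0:u0+200],None,fx=S,fy=S,interpolation=cv2.INTER_CUBIC)
for b in(34,102,-34):
  for a,bb,z,c in[(0,0,.035,(0,0,255)),(23.5,14,.034,(0,255,0)),(23.5,-14,.034,(0,255,0)),(-62,11.5,.034,(255,0,255)),(-62,-11.5,.034,(255,0,255)),(-70,0,.024,(0,255,255)),(28.5,0,.024,(255,255,0))]:
    u,v=proj(p,fr(.529,.155,-.008,a/1e3,(b+bb)/1e3,z)); cv2.drawMarker(o,(int((u-u0+.5)*S),int((v-v0+.5)*S)),c,cv2.MARKER_CROSS,10,1)
cv2.imwrite('pics/c1.png',o)
for u,v in[(307,211),(251.5,211),(362.5,208.5),(198,209)]: print(at(p,u,v,.036).round(4))
```

```text
[0.5341 0.1914 0.036 ]
[0.5337 0.1229 0.036 ]
[0.5313 0.2597 0.036 ]
[0.5307 0.0567 0.036 ]
```

View pics/c1.png

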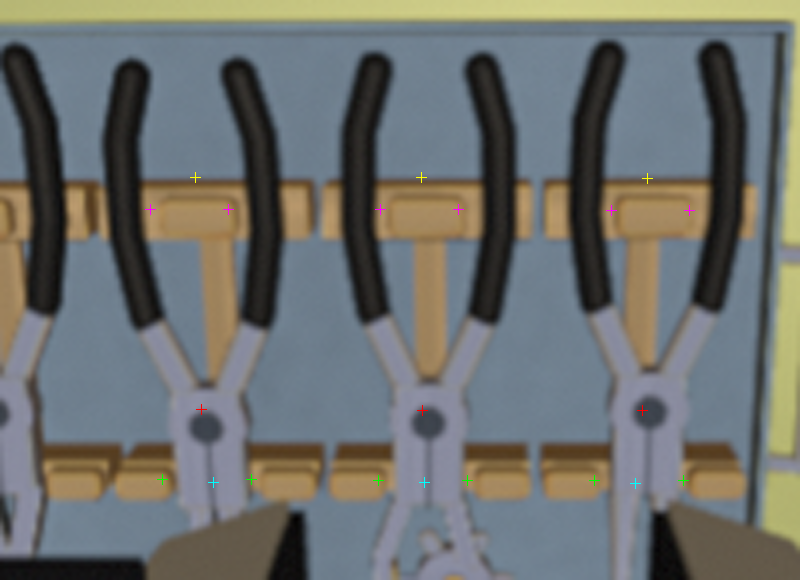

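Emit:
step_arm([
  {"delta_pos": [0, -6, 0], "dr": [0, 0, 0], "fingers": 0},
  {"delta_pos": [0, -12, 0], "dr": [0, 0, 0], "fingers": 0},
  {"delta_pos": [0, -18, 0], "dr": [0, 0, 0], "fingers": 0},
  {"delta_pos": [0, -24, 0], "dr": [0, 0, 0], "fingers": 0},
  {"delta_pos": [0, -30, 0], "dr": [0, 0, 0], "fingers": 0},
])

```text
time: 2.02
tool_pos: [0.4778, -0.0952, 0.2509]
tool_rot: [3.141, 0.001, 3.137]
contact_force: [1.4, -0.5, -0.3]
opening: 0.046
grip_force: 0.0
```

Emit:
step_arm([
  {"delta_pos": [0, -4, 0], "dr": [0, 0, 0], "fingers": 0},
  {"delta_pos": [0, -7, 0], "dr": [0, 0, 0], "fingers": 0},
  {"delta_pos": [0, -7, 0], "dr": [0, 0, 0], "fingers": 0},
  {"delta_pos": [0, -7, 0], "dr": [0, 0, 0], "fingers": 0},
  {"delta_pos": [0, -7, 0], "dr": [0, 0, 0], "fingers": 0},
])

```text
time: 2.65
tool_pos: [0.4778, -0.1635, 0.2507]
tool_rot: [3.141, 0.0, 3.136]
contact_force: [-0.3, -0.5, 0.8]
opening: 0.046
grip_force: 0.0
```

```bash
cat > ov.py <<'E'
from h import *
def fr(x0,y0,yaw,a,b,z): c,s=np.cos(yaw),np.sin(yaw); return [x0+c*a-s*b,y0+s*a+c*b,z]
def overlay(p,im,f,x0,y0,yaw,lanes):
  S=4; u,v=proj(p,fr(x0,y0,yaw,0,np.mean(lanes)/1e3,.03)); u0,v0=max(0,int(u)-100),max(0,int(v)-105)
  o=cv2.resize(im[v0:v0+145,u0:u0+200,::-1],None,fx=S,fy=S,interpolation=cv2.INTER_CUBIC)
  for b in lanes:
    for a,bb,z,c in[(0,0,.035,(0,0,255)),(23.5,14,.034,(0,255,0)),(23.5,-14,.034,(0,255,0)),(-62,11.5,.034,(255,0,255)),(-62,-11.5,.034,(255,0,255)),(-70,0,.024,(0,255,255)),(28.5,0,.024,(255,255,0))]:
      u,v=proj(p,fr(x0,y0,yaw,a/1e3,(b+bb)/1e3,z)); cv2.drawMarker(o,(int((u-u0+.5)*S),int((v-v0+.5)*S)),c,cv2.MARKER_CROSS,10,1)
  cv2.imwrite(f,o); print('crop',u0,v0)
E
python3 - <<'E'
from ov import *
p,im=snap('wrist','pics/w2.png'); print(robot.observe()['tool_pos'])
overlay(p,im,'pics/c2.png',.510,-.184,-.008,[34,-34,-102])
E
```

```text
[ 0.47780908 -0.16369821  0.25067827]
crop 174 86
```

View pics/c2.png

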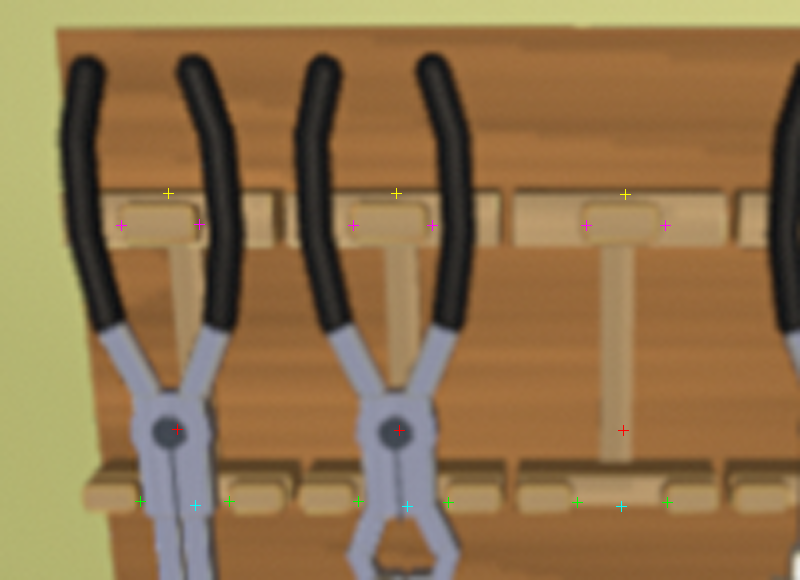

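Emit:
step_arm([
  {"delta_pos": [-1, 6, 0], "dr": [0, 0, 0], "fingers": 0},
  {"delta_pos": [-2, 12, 0], "dr": [0, 0, 0], "fingers": 0},
  {"delta_pos": [-3, 18, 2], "dr": [0, 0, 0], "fingers": 0},
  {"delta_pos": [-4, 24, 4], "dr": [0, 0, 0], "fingers": 0},
  {"delta_pos": [-5, 30, 6], "dr": [0, 0, 0], "fingers": 0},
])

```text
time: 3.32
tool_pos: [0.5291, 0.133, 0.1917]
tool_rot: [3.141, 0.001, 3.135]
contact_force: [1.6, -0.0, 0.4]
opening: 0.0458
grip_force: 0.0
```

Run:
```python
from h import *
to(.533,.1905,.12)
```

```text
pos [0.5291 0.133  0.1917] rot [3.1414e+00 9.0000e-04 3.1351e+00] t 3.33
delta cm [-0.35  5.75  7.17] dr [0.01 0.05 0.09]
```

Emit:
step_arm([
  {"delta_pos": [-0.3, 3, 3], "dr": [0, 0, 0.1], "fingers": 0},
  {"delta_pos": [-0.3, 5.4, 7], "dr": [0, 0, 0.1], "fingers": 0},
  {"delta_pos": [-0.3, 5.4, 7], "dr": [0, 0, 0.1], "fingers": 0},
  {"delta_pos": [-0.3, 5.4, 7], "dr": [0, 0, 0.1], "fingers": 0},
  {"delta_pos": [-0.3, 5.4, 7], "dr": [0, 0, 0.1], "fingers": 0},
])

```text
time: 3.95
tool_pos: [0.5337, 0.1836, 0.1238]
tool_rot: [3.141, 0.003, 3.131]
contact_force: [-0.0, -0.2, 1.1]
opening: 0.0459
grip_force: 0.0
```

Run:
```python
from ov import *
p,im=snap('wrist','pics/w3.png'); to(.533,.1905,.0105)
print(proj(p,[.533,.1905,.0105]),proj(p,[.533,.1905,.0295]))
```

```text
pos [0.5336 0.1836 0.1236] rot [3.1411e+00 2.9000e-03 3.1311e+00] t 4.0
delta cm [ 0.1   0.69 11.31] dr [ 0.03  0.16 -0.14]
(np.float64(325.71928405883085), np.float64(189.4357844231438)) (np.float64(326.2190556091834), np.float64(195.73196886701865))
```

View pics/w3.png

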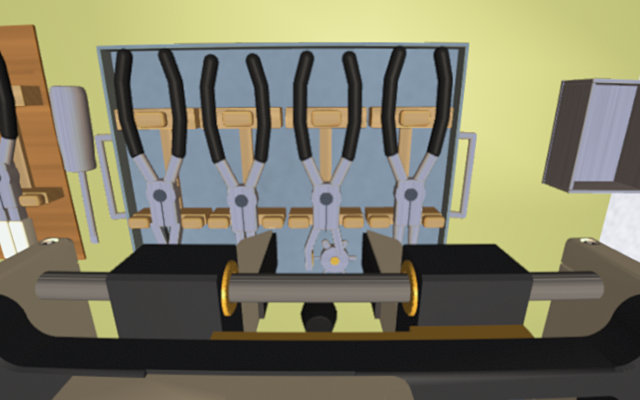

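Emit:
step_arm([
  {"delta_pos": [0.1, 0.7, 2], "dr": [0, 0, 0], "fingers": 0},
  {"delta_pos": [0.1, 0.7, 5], "dr": [0, 0, 0], "fingers": 0},
  {"delta_pos": [0.1, 0.7, 7], "dr": [0, 0, 0], "fingers": 0},
  {"delta_pos": [0.1, 0.7, 7], "dr": [0, 0, 0], "fingers": 0},
  {"delta_pos": [0.1, 0.7, 7], "dr": [0, 0, 0], "fingers": 0},
])

```text
time: 4.62
tool_pos: [0.5327, 0.1911, 0.0533]
tool_rot: [3.141, 0.002, 3.132]
contact_force: [0.6, -0.1, -0.3]
opening: 0.0461
grip_force: 0.0
```

Run:
```python
from h import *
to(.533,.1905,.0105)
```

```text
pos [0.5327 0.1911 0.0533] rot [3.1411e+00 2.2000e-03 3.1317e+00] t 4.62
delta cm [-0.02 -0.06  4.28] dr [ 0.03  0.13 -0.11]
```

Emit:
step_arm([
  {"delta_pos": [0, 0, 1.5], "dr": [0, 0.1, -0.1], "fingers": 0},
  {"delta_pos": [0, 0, 3], "dr": [0, 0.1, -0.1], "fingers": 0},
  {"delta_pos": [0, 0, 4.2], "dr": [0, 0.1, -0.1], "fingers": 0},
  {"delta_pos": [0, 0, 4.2], "dr": [0, 0.1, -0.1], "fingers": 0},
  {"delta_pos": [0, 0, 4.2], "dr": [0, 0.1, -0.1], "fingers": 0},
])

```text
time: 5.25
tool_pos: [0.5319, 0.1913, 0.01]
tool_rot: [3.141, -0.002, 3.134]
contact_force: [-0.3, 0.8, -0.5]
opening: 0.0456
grip_force: 0.0
```

Emit:
step_arm([
  {"delta_pos": [0, 0, 0], "dr": [0, 0, 0], "fingers": 0.3},
  {"delta_pos": [0, 0, 0], "dr": [0, 0, 0], "fingers": 0.5},
  {"delta_pos": [0, 0, 0], "dr": [0, 0, 0], "fingers": 0.8},
  {"delta_pos": [0, 0, 0], "dr": [0, 0, 0], "fingers": 1},
  {"delta_pos": [0, 0, 0], "dr": [0, 0, 0], "fingers": 1},
], newtons=30)

```text
time: 5.88
tool_pos: [0.5318, 0.1912, 0.0102]
tool_rot: [3.142, -0.001, 3.134]
contact_force: [-0.2, -0.8, 2.8]
opening: 0.0218
grip_force: 29.5
```

Emit:
step_arm([
  {"delta_pos": [0, 0, -1], "dr": [0, 0, 0], "fingers": 1},
  {"delta_pos": [0, 0, -3], "dr": [0, 0, 0], "fingers": 1},
  {"delta_pos": [0, 0, -5], "dr": [0, 0, 0], "fingers": 1},
  {"delta_pos": [0, 0, -7], "dr": [0, 0, 0], "fingers": 1},
  {"delta_pos": [0, 0, -9], "dr": [0, 0, 0], "fingers": 1},
], newtons=40)

```text
time: 6.5
tool_pos: [0.5317, 0.1913, 0.1009]
tool_rot: [3.141, -0.002, 3.134]
contact_force: [0.4, 0.3, -0.6]
opening: 0.0212
grip_force: 39.4
```

Emit:
step_arm([
  {"delta_pos": [0, -5, 0], "dr": [0, 0, 0], "fingers": 1},
  {"delta_pos": [0.5, -10, 0], "dr": [0, 0, 0], "fingers": 1},
  {"delta_pos": [1, -15, 0], "dr": [0, 0, 0], "fingers": 1},
  {"delta_pos": [1.5, -20, 0], "dr": [0, 0, 0], "fingers": 1},
  {"delta_pos": [2, -25, 0], "dr": [0, 0, 0], "fingers": 1},
])

```text
time: 7.12
tool_pos: [0.5097, -0.0601, 0.1004]
tool_rot: [3.141, -0.001, 3.134]
contact_force: [0.8, -0.5, -1.5]
opening: 0.0214
grip_force: 39.4
```

Run:
```python
from h import *
to(.508,-.1515,.09)
```

```text
pos [ 0.5097 -0.0601  0.1004] rot [ 3.1415e+00 -1.2000e-03  3.1341e+00] t 7.12
delta cm [ 0.1  -9.15  1.04] dr [ 0.01 -0.07  0.03]
```

Emit:
step_arm([
  {"delta_pos": [0.2, -4, 0.5], "dr": [0, 0, 0], "fingers": 1},
  {"delta_pos": [0.2, -7, 1], "dr": [0, 0, 0], "fingers": 1},
  {"delta_pos": [0.2, -9.1, 2], "dr": [0, 0, 0], "fingers": 1},
  {"delta_pos": [0.2, -9.1, 3], "dr": [0, 0, 0], "fingers": 1},
  {"delta_pos": [0.2, -9.1, 3], "dr": [0, 0, 0], "fingers": 1},
])

```text
time: 7.75
tool_pos: [0.5064, -0.1484, 0.0689]
tool_rot: [3.14, -0.004, 3.134]
contact_force: [-0.4, 1.2, -2.1]
opening: 0.0219
grip_force: 39.4
```

Run:
```python
from ov import *
to(.508,-.1515,.0102); p,im=snap('wrist','pics/w4.png'); 
overlay(p,im,'pics/c4.png',.5085,-.1855,-.008,[34,34])
```

```text
pos [ 0.5064 -0.1484  0.0689] rot [ 3.14   -0.0042  3.1343] t 7.75
delta cm [-0.18 -0.32  5.87] dr [ 0.09 -0.24  0.04]
crop 213 120
```

View pics/c4.png

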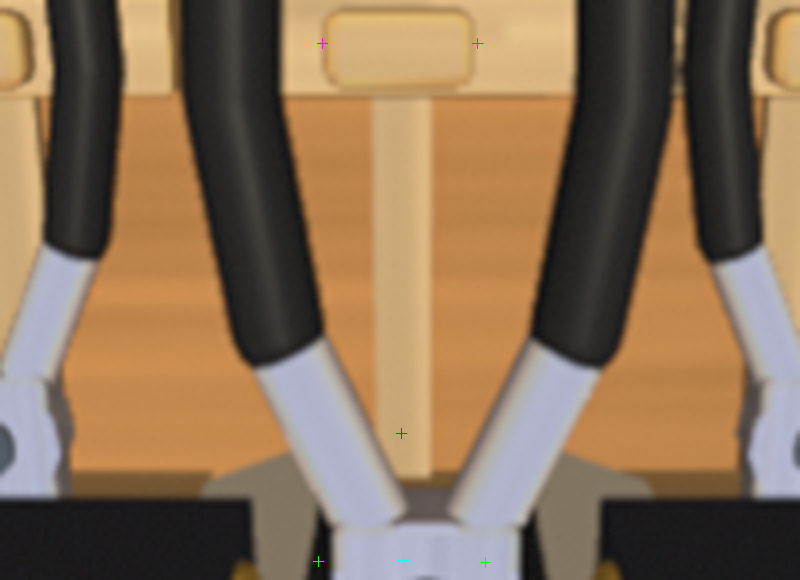

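Emit:
step_arm([
  {"delta_pos": [-0.15, -0.3, 0], "dr": [0.1, -0.2, 0], "fingers": 1},
  {"delta_pos": [-0.15, -0.3, 1], "dr": [0.1, -0.2, 0], "fingers": 1},
  {"delta_pos": [-0.15, -0.3, 2], "dr": [0.1, -0.2, 0], "fingers": 1},
  {"delta_pos": [-0.15, -0.3, 3], "dr": [0.1, -0.2, 0], "fingers": 1},
  {"delta_pos": [-0.15, -0.3, 3], "dr": [0.1, -0.2, 0], "fingers": 1},
])

```text
time: 8.43
tool_pos: [0.5079, -0.1522, 0.0388]
tool_rot: [-3.141, -0.0, 3.134]
contact_force: [0.6, -0.2, -0.9]
opening: 0.0212
grip_force: 39.4
```

Run:
```python
from ov import *
to(.5075,-.1515,.0102)
```

```text
pos [ 0.5079 -0.1522  0.0388] rot [-3.1409e+00 -4.0000e-04  3.1339e+00] t 8.43
delta cm [0.04 0.08 2.86] dr [-0.04 -0.02  0.02]
```

Emit:
step_arm([
  {"delta_pos": [0, 0.05, 0.7], "dr": [0, 0, 0], "fingers": 1},
  {"delta_pos": [0, 0.05, 1.3], "dr": [0, 0, 0], "fingers": 1},
  {"delta_pos": [0, 0.05, 1.9], "dr": [0, 0, 0], "fingers": 1},
  {"delta_pos": [0, 0.05, 2.5], "dr": [0, 0, 0], "fingers": 1},
  {"delta_pos": [0, 0.05, 2.7], "dr": [0, 0, 0], "fingers": 1},
])

```text
time: 9.05
tool_pos: [0.5085, -0.152, 0.0125]
tool_rot: [-3.14, 0.001, 3.134]
contact_force: [-0.4, 0.5, -1.6]
opening: 0.0215
grip_force: 39.4
```

Emit:
step_arm([
  {"delta_pos": [0, 0, 0.1], "dr": [0, 0, 0], "fingers": 1},
  {"delta_pos": [0, 0, 0.2], "dr": [0, 0, 0], "fingers": 1},
  {"delta_pos": [0, 0, 0.2], "dr": [0, 0, 0], "fingers": 1},
  {"delta_pos": [0, 0, 0.2], "dr": [0, 0, 0], "fingers": 1},
  {"delta_pos": [0, 0, 0.2], "dr": [0, 0, 0], "fingers": 1},
])

```text
time: 9.68
tool_pos: [0.5088, -0.1522, 0.0111]
tool_rot: [-3.14, 0.002, 3.134]
contact_force: [0.9, -0.8, -1.8]
opening: 0.0214
grip_force: 39.4
```

Emit:
step_arm([
  {"delta_pos": [0, 0, 0.1], "dr": [0, 0, 0], "fingers": 1},
  {"delta_pos": [0, 0, 0.15], "dr": [0, 0, 0], "fingers": 1},
  {"delta_pos": [0, 0, 0.15], "dr": [0, 0, 0], "fingers": 1},
  {"delta_pos": [0, 0, 0.15], "dr": [0, 0, 0], "fingers": 1},
  {"delta_pos": [0, 0, 0.15], "dr": [0, 0, 0], "fingers": 1},
])

```text
time: 10.3
tool_pos: [0.5088, -0.1522, 0.0102]
tool_rot: [-3.14, 0.002, 3.134]
contact_force: [-2.2, 0.6, 5.7]
opening: 0.0214
grip_force: 39.4
```

Contact at exactly the seat height (0.0102 as at pick-up). Release to 45 mm and rise.

Emit:
step_arm([
  {"delta_pos": [0, 0, 0], "dr": [0, 0, 0], "fingers": 0.4},
  {"delta_pos": [0, 0, 0], "dr": [0, 0, 0], "fingers": 0.2},
  {"delta_pos": [0, 0, 0], "dr": [0, 0, 0], "fingers": 0},
  {"delta_pos": [0, 0, 0], "dr": [0, 0, 0], "fingers": 0},
  {"delta_pos": [0, 0, 0], "dr": [0, 0, 0], "fingers": 0},
])

```text
time: 10.92
tool_pos: [0.5087, -0.1521, 0.0094]
tool_rot: [-3.14, 0.002, 3.134]
contact_force: [-0.5, -0.1, 0.1]
opening: 0.046
grip_force: 0.0
```

Emit:
step_arm([
  {"delta_pos": [0, 0, -1.5], "dr": [0, 0, 0], "fingers": 0},
  {"delta_pos": [0, 0, -4], "dr": [0, 0, 0], "fingers": 0},
  {"delta_pos": [0, 0, -7], "dr": [0, 0, 0], "fingers": 0},
  {"delta_pos": [0, 0, -10], "dr": [0, 0, 0], "fingers": 0},
  {"delta_pos": [0, 0, -10], "dr": [0, 0, 0], "fingers": 0},
])

```text
time: 11.55
tool_pos: [0.5101, -0.1527, 0.1127]
tool_rot: [-3.137, 0.007, 3.134]
contact_force: [-0.8, -0.3, -0.7]
opening: 0.0457
grip_force: 0.0
```

Run:
```python
from ov import *
p,im=snap('wrist','pics/w5.png'); to(.509,-.289,.12)
overlay(p,im,'pics/c5.png',.5085,-.1855,-.008,[34,-34])
```

```text
pos [ 0.5091 -0.1522  0.111 ] rot [-3.1387  0.0046  3.134 ] t 11.6
delta cm [ -0.09 -13.68  -0.86] dr [-0.17  0.26  0.02]
crop 176 93
```

View pics/w5.png

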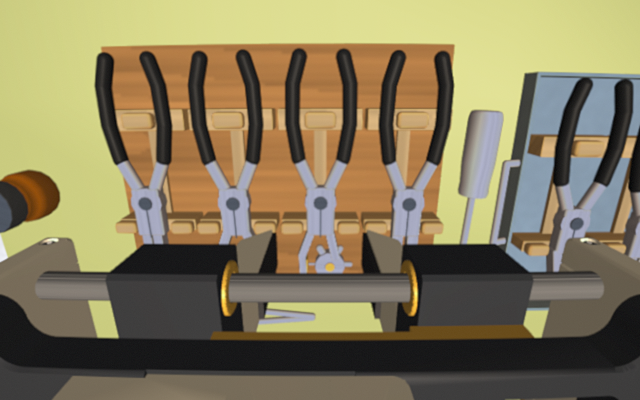

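Run:
```python
from ov import *
p=viewer.camera_params('wrist')
for u,v in[(145,203),(232,203),(320,202.5),(408,204)]: print(at(p,u,v,.036).round(4))
```

```text
[ 0.5077 -0.2864  0.036 ]
[ 0.5081 -0.2184  0.036 ]
[ 0.5081 -0.1508  0.036 ]
[ 0.5097 -0.0833  0.036 ]
```

Emit:
step_arm([
  {"delta_pos": [0, -4, 0], "dr": [-0.1, 0.2, 0], "fingers": 0},
  {"delta_pos": [0, -8, 0], "dr": [-0.1, 0.2, 0], "fingers": 0},
  {"delta_pos": [0, -11, 2], "dr": [-0.1, 0.2, 0], "fingers": 0},
  {"delta_pos": [0, -13.7, 4], "dr": [-0.1, 0.2, 0], "fingers": 0},
  {"delta_pos": [0, -13.7, 4], "dr": [-0.1, 0.2, 0], "fingers": 0},
])

```text
time: 12.22
tool_pos: [0.5059, -0.2896, 0.0671]
tool_rot: [3.139, -0.006, 3.132]
contact_force: [-0.5, 1.0, 0.1]
opening: 0.0459
grip_force: 0.0
```

Run:
```python
from ov import *
to(.508,-.2895,.0102); p,im=snap('wrist','pics/w6.png')
print(proj(p,[.5085,-.2895,.0355]))
g=cv2.cvtColor(im,cv2.COLOR_RGB2GRAY)[120:260,250:390]; cv2.imwrite('pics/c6.png',cv2.resize(g,None,fx=4,fy=4,interpolation=cv2.INTER_CUBIC))
```

```text
pos [ 0.5059 -0.2896  0.0671] rot [ 3.1387 -0.0057  3.1315] t 12.22
delta cm [-0.25 -0.    5.69] dr [ 0.16 -0.32 -0.12]
(np.float64(317.9035118546537), np.float64(229.7482197409184))
```

View pics/c6.png

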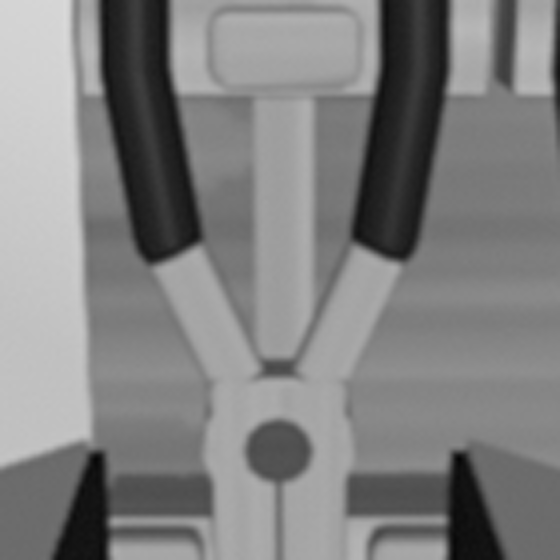

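Emit:
step_arm([
  {"delta_pos": [-0.2, 0.05, 0], "dr": [0.1, -0.3, -0.1], "fingers": 0},
  {"delta_pos": [-0.2, 0.05, 1.5], "dr": [0.1, -0.3, -0.1], "fingers": 0},
  {"delta_pos": [-0.2, 0.05, 3], "dr": [0.1, -0.3, -0.1], "fingers": 0},
  {"delta_pos": [-0.2, 0.05, 4.5], "dr": [0.1, -0.3, -0.1], "fingers": 0},
  {"delta_pos": [-0.2, 0.05, 5], "dr": [0.1, -0.3, -0.1], "fingers": 0},
])

```text
time: 12.9
tool_pos: [0.5087, -0.2879, 0.018]
tool_rot: [-3.141, 0.001, 3.136]
contact_force: [-0.6, 0.4, -0.1]
opening: 0.0462
grip_force: 0.0
```

Run:
```python
from ov import *
to(.508,-.289,.0102)
```

```text
pos [ 0.5087 -0.2879  0.018 ] rot [-3.1415e+00  1.4000e-03  3.1358e+00] t 12.9
delta cm [ 0.08 -0.11  0.78] dr [-0.01  0.08  0.13]
```

Emit:
step_arm([
  {"delta_pos": [0, -0.1, 0.4], "dr": [0, 0, 0.1], "fingers": 0},
  {"delta_pos": [0, -0.1, 0.7], "dr": [0, 0, 0.1], "fingers": 0},
  {"delta_pos": [0, -0.1, 0.7], "dr": [0, 0, 0.1], "fingers": 0},
  {"delta_pos": [0, -0.1, 0.7], "dr": [0, 0, 0.1], "fingers": 0},
  {"delta_pos": [0, -0.1, 0.7], "dr": [0, 0, 0.1], "fingers": 0},
])

```text
time: 13.52
tool_pos: [0.5096, -0.2896, 0.013]
tool_rot: [-3.14, 0.004, 3.134]
contact_force: [0.5, 0.7, -0.1]
opening: 0.0464
grip_force: 0.0
```

Emit:
step_arm([
  {"delta_pos": [0, 0, 0], "dr": [0, 0, 0], "fingers": 0.3},
  {"delta_pos": [0, 0, 0], "dr": [0, 0, 0], "fingers": 0.5},
  {"delta_pos": [0, 0, 0], "dr": [0, 0, 0], "fingers": 0.8},
  {"delta_pos": [0, 0, 0], "dr": [0, 0, 0], "fingers": 1},
  {"delta_pos": [0, 0, 0], "dr": [0, 0, 0], "fingers": 1},
], newtons=40)

```text
time: 14.15
tool_pos: [0.5095, -0.2896, 0.0127]
tool_rot: [-3.14, 0.004, 3.134]
contact_force: [0.3, -0.0, 0.3]
opening: 0.0213
grip_force: 39.7
```

Emit:
step_arm([
  {"delta_pos": [0, 0, -1], "dr": [0, 0, 0], "fingers": 1},
  {"delta_pos": [0, 0, -3], "dr": [0, 0, 0], "fingers": 1},
  {"delta_pos": [0, 0, -5], "dr": [0, 0, 0], "fingers": 1},
  {"delta_pos": [0, 0, -7], "dr": [0, 0, 0], "fingers": 1},
  {"delta_pos": [0, 0, -9], "dr": [0, 0, 0], "fingers": 1},
])

```text
time: 14.78
tool_pos: [0.5092, -0.2893, 0.1039]
tool_rot: [-3.14, 0.004, 3.134]
contact_force: [0.1, -0.0, -0.8]
opening: 0.0212
grip_force: 39.7
```

Emit:
step_arm([
  {"delta_pos": [0, 5, 0], "dr": [0, 0, 0], "fingers": 1},
  {"delta_pos": [-0.5, 10, 0], "dr": [0, 0, 0], "fingers": 1},
  {"delta_pos": [-1, 15, 0], "dr": [0, 0, 0], "fingers": 1},
  {"delta_pos": [-1.5, 20, 0], "dr": [0, 0, 0], "fingers": 1},
  {"delta_pos": [-2, 25, 0], "dr": [0, 0, 0], "fingers": 1},
])

```text
time: 15.4
tool_pos: [0.5312, -0.038, 0.1031]
tool_rot: [-3.14, 0.004, 3.134]
contact_force: [0.6, 0.1, -0.6]
opening: 0.022
grip_force: 39.7
```

Run:
```python
from ov import *
to(.5305,.191,.07)
```

```text
pos [ 0.5312 -0.038   0.1031] rot [-3.1398  0.0044  3.1338] t 15.4
delta cm [ 0.26 22.91  3.26] dr [-0.1   0.25  0.01]
```

Emit:
step_arm([
  {"delta_pos": [0, 5, 0], "dr": [0, 0, 0], "fingers": 1},
  {"delta_pos": [0, 10, 0], "dr": [0, 0, 0], "fingers": 1},
  {"delta_pos": [0, 15, 0], "dr": [0, 0, 0], "fingers": 1},
  {"delta_pos": [0, 19.5, 0], "dr": [0, 0.1, 0], "fingers": 1},
  {"delta_pos": [0, 22.9, 0], "dr": [0, 0.2, 0], "fingers": 1},
])

```text
time: 16.02
tool_pos: [0.5326, 0.1914, 0.1026]
tool_rot: [-3.14, 0.001, 3.135]
contact_force: [-0.0, -0.4, -1.7]
opening: 0.0218
grip_force: 39.7
```

Emit:
step_arm([
  {"delta_pos": [0, 0, 1], "dr": [0, 0, 0], "fingers": 1},
  {"delta_pos": [0, 0, 2], "dr": [0, 0, 0], "fingers": 1},
  {"delta_pos": [0, 0, 3], "dr": [0, 0, 0], "fingers": 1},
  {"delta_pos": [0, 0, 3], "dr": [0, 0, 0], "fingers": 1},
  {"delta_pos": [0, 0, 3], "dr": [0, 0, 0], "fingers": 1},
])

```text
time: 16.65
tool_pos: [0.5331, 0.1888, 0.0721]
tool_rot: [-3.14, 0.0, 3.133]
contact_force: [-0.0, -1.0, -1.2]
opening: 0.0215
grip_force: 39.7
```

Run:
```python
from ov import *
to(.5305,.191,.0127); p,im=snap('wrist','pics/w7.png')
overlay(p,im,'pics/c7.png',.5303,.157,-.008,[34,34])
```

```text
pos [0.5331 0.1888 0.0721] rot [-3.1399e+00  1.0000e-04  3.1330e+00] t 16.65
delta cm [0.26 0.23 5.94] dr [-0.1   0.01 -0.03]
crop 221 111
```

View pics/c7.png

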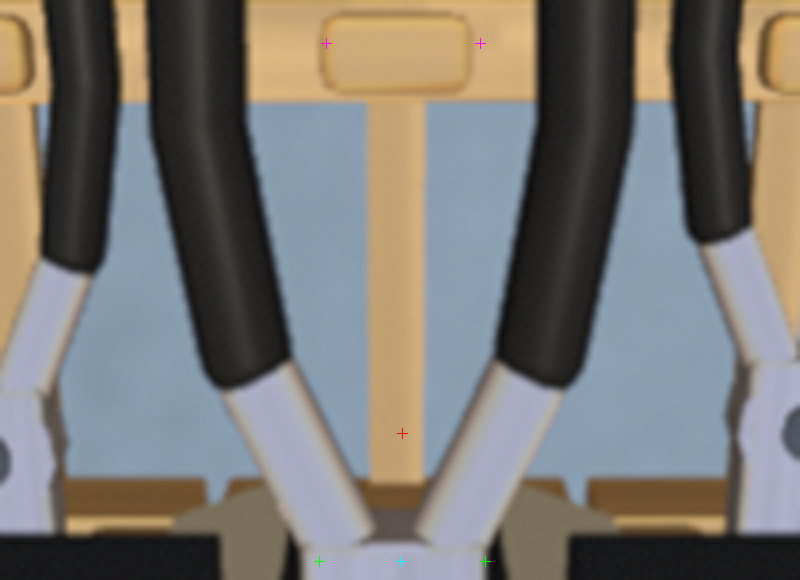

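Emit:
step_arm([
  {"delta_pos": [0.15, 0.12, 0], "dr": [0, 0, 0], "fingers": 1},
  {"delta_pos": [0.15, 0.12, 1], "dr": [0, 0, 0], "fingers": 1},
  {"delta_pos": [0.15, 0.12, 2], "dr": [0, 0, 0], "fingers": 1},
  {"delta_pos": [0.15, 0.12, 3], "dr": [0, 0, 0], "fingers": 1},
  {"delta_pos": [0.15, 0.12, 3], "dr": [0, 0, 0], "fingers": 1},
])

```text
time: 17.32
tool_pos: [0.5306, 0.1904, 0.0407]
tool_rot: [-3.139, -0.002, 3.134]
contact_force: [-0.6, -1.0, -2.5]
opening: 0.0216
grip_force: 39.7
```

Run:
```python
from ov import *
to(.5315,.190,.0127)
```

```text
pos [0.5306 0.1904 0.0407] rot [-3.1394e+00 -2.3000e-03  3.1339e+00] t 17.32
delta cm [-0.1  -0.03  2.8 ] dr [-0.13 -0.13  0.02]
```

Emit:
step_arm([
  {"delta_pos": [0, 0, 0.7], "dr": [-0.1, 0, 0], "fingers": 1},
  {"delta_pos": [0, 0, 1.3], "dr": [-0.1, 0, 0], "fingers": 1},
  {"delta_pos": [0, 0, 1.9], "dr": [-0.1, 0, 0], "fingers": 1},
  {"delta_pos": [0, 0, 2.3], "dr": [-0.1, 0, 0], "fingers": 1},
  {"delta_pos": [0, 0, 2.5], "dr": [-0.1, 0, 0], "fingers": 1},
])

```text
time: 17.95
tool_pos: [0.5313, 0.1905, 0.0167]
tool_rot: [3.142, -0.0, 3.134]
contact_force: [-0.3, -0.2, -0.9]
opening: 0.0213
grip_force: 39.7
```

Emit:
step_arm([
  {"delta_pos": [0, 0, 0.1], "dr": [0, 0, 0], "fingers": 1},
  {"delta_pos": [0, 0, 0.2], "dr": [0, 0, 0], "fingers": 1},
  {"delta_pos": [0, 0, 0.2], "dr": [0, 0, 0], "fingers": 1},
  {"delta_pos": [0, 0, 0.2], "dr": [0, 0, 0], "fingers": 1},
  {"delta_pos": [0, 0, 0.2], "dr": [0, 0, 0], "fingers": 1},
])

```text
time: 18.58
tool_pos: [0.5314, 0.1905, 0.0151]
tool_rot: [3.141, 0.0, 3.134]
contact_force: [-0.5, -0.2, -0.7]
opening: 0.0213
grip_force: 39.7
```

Emit:
step_arm([
  {"delta_pos": [0, 0, 0.1], "dr": [0, 0, 0], "fingers": 1},
  {"delta_pos": [0, 0, 0.2], "dr": [0, 0, 0], "fingers": 1},
  {"delta_pos": [0, 0, 0.25], "dr": [0, 0, 0], "fingers": 1},
  {"delta_pos": [0, 0, 0.25], "dr": [0, 0, 0], "fingers": 1},
  {"delta_pos": [0, 0, 0.25], "dr": [0, 0, 0], "fingers": 1},
])

```text
time: 19.2
tool_pos: [0.5313, 0.1905, 0.0127]
tool_rot: [3.141, 0.0, 3.134]
contact_force: [-1.8, -0.1, 3.4]
opening: 0.0213
grip_force: 39.7
```

Contact at the same height as at pick-up; release and rise.

Emit:
step_arm([
  {"delta_pos": [0, 0, 0], "dr": [0, 0, 0], "fingers": 0.4},
  {"delta_pos": [0, 0, 0], "dr": [0, 0, 0], "fingers": 0.2},
  {"delta_pos": [0, 0, 0], "dr": [0, 0, 0], "fingers": 0},
  {"delta_pos": [0, 0, 0], "dr": [0, 0, 0], "fingers": 0},
  {"delta_pos": [0, 0, 0], "dr": [0, 0, 0], "fingers": 0},
])

```text
time: 19.82
tool_pos: [0.5313, 0.1905, 0.0124]
tool_rot: [3.141, -0.0, 3.134]
contact_force: [-0.4, -0.4, -1.3]
opening: 0.0458
grip_force: 0.0
```

Emit:
step_arm([
  {"delta_pos": [0, 0, -1.5], "dr": [0, 0, 0], "fingers": 0},
  {"delta_pos": [0, 0, -4], "dr": [0, 0, 0], "fingers": 0},
  {"delta_pos": [0, 0, -8], "dr": [0, 0, 0], "fingers": 0},
  {"delta_pos": [0, 0, -12], "dr": [0, 0, 0], "fingers": 0},
  {"delta_pos": [0, 0, -16], "dr": [0, 0, 0], "fingers": 0},
])

```text
time: 20.45
tool_pos: [0.5313, 0.1905, 0.175]
tool_rot: [3.141, 0.001, 3.134]
contact_force: [0.1, -0.2, 0.4]
opening: 0.0461
grip_force: 0.0
```

Emit:
step_arm([
  {"delta_pos": [2, 0, -2], "dr": [0, 0, 0], "fingers": 0},
  {"delta_pos": [4, 0, -4], "dr": [0, 0, 0], "fingers": 0},
  {"delta_pos": [4, 0, -6], "dr": [0, 0, 0], "fingers": 0},
  {"delta_pos": [4, 0, -6], "dr": [0, 0, 0], "fingers": 0},
  {"delta_pos": [4, 0, -6], "dr": [0, 0, 0], "fingers": 0},
])

```text
time: 21.08
tool_pos: [0.4911, 0.1907, 0.2322]
tool_rot: [-3.142, -0.0, 3.134]
contact_force: [0.4, -0.1, 0.8]
opening: 0.0457
grip_force: 0.0
```

Run:
```python
from ov import *
p,im=snap('wrist','pics/w8.png'); print(robot.observe()['time'])
a=im[60:260,20:420,::-1]; cv2.imwrite('pics/c8.png',cv2.resize(a,None,fx=2,fy=2,interpolation=cv2.INTER_CUBIC))
```

```text
21.125
```

View pics/c8.png

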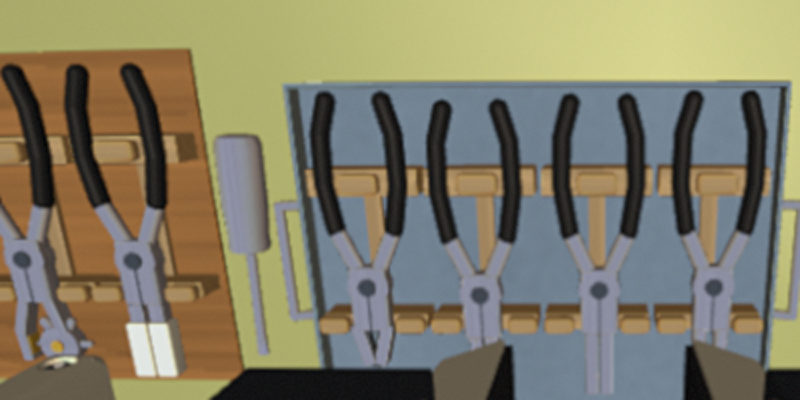

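The picture shows the flat-nose lying straight in its tray cradle, pivot at crop (599,290), in line with its neighbours at (480,296) and (714,288). The punch lies seated in the stock at (22,260). Handing in.

```bash
python3 -c "
from h import *
print(robot.hand_in())"
```

```text
the job is handed in; nothing more can be done
None
```

The strap punch is now in the empty stock cradle and the flat-nose pliers are in its place in the tray; the last picture shows both lying straight in their cradles, jaws away from the robot, and I handed the job in at about 21 s, but no verdict came back.

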